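# Turn the half-toasted slice over with the spatula

### The job

Two slices of toast wait on wire racks on the patio table; one still shows its pale side. Holding the spatula, slip its blade under the pale-topped slice, lift it off its rack, carry it to the wooden board and turn it over so that it lies flat on the board, wholly on it, with its browned side up. Do not touch that slice with the gripper or arm and leave the other slice where it is; afterwards stand the spatula back down on the bare table, right way up, and let go.

Things in the scene. Friction and masses are not known exactly. Their poses are not given: they have to be found in the camera images.
- slice: the slice to turn: stiff slab 100 x 100 x 14 mm, 50 to 70 g, pale cream on top, dark brown underneath, brown crust. Origin at its centre, 47 mm up at the start; z comes out of the pale face. It lies on a fixed wire rack whose rails run along the slice's y (within 4 degrees), centred within 5 mm; the blade can go in under it along y
- rack_a: that rack: two steel rails 6 mm thick along its y, 130 mm long, 74 mm apart centre to centre (68 mm clear), tops 40 mm above the table. Between the rails it is open at both ends from 6 mm above the table up to the slice's underside at 40 mm. Origin on the table, at its middle. The other slice has one like it
- done_slice: the other slice, same size, already browned on top, on its own rack; to be left alone. Origin at its centre
- spatula: loose spatula, 0.18 kg: stiff flat steel blade 120 (x) x 46 (y) x 3 mm. Origin at the blade's centre, x to its tip, z out of its upper face. Behind the blade the neck stays low to x = -92 mm, then rises to the raised handle. A wire foot 46 mm wide under the handle's end (x = -258 mm) reaches down level with the blade, so it stands level by itself on the table
- spatula_grip (a point): middle of the spatula's handle, on its axis, at (-195, 0, 73.5) mm in the spatula's frame, 75 mm above the table at the start; same axes. The handle is a round straight wooden bar 22 mm thick along x, from x = -135 to -265 mm in the spatula's frame. Grip it across, here
- board: fixed wooden board 260 (its x) x 220 (its y) x 12 mm, flat on the table. Origin at the centre of its underside; its top is 12 mm above the table.
Not all that is in view belongs to the job. Leave any green or red look-alike of the slice alone.

How it is judged (in metres and radians):
On the way:
1. the pale slice is carried on the spatula, clear of its rack (slice centre over 75 mm above the table, still pale side up) (height (world z) of slice above 0.075 m and angle between slice's own z axis and vertical below 0.6 rad and contact force between spatula and slice above 0.15 N), for 0.2 s.
At the end, for the whole second after the job is handed in: Slice at rest brown side up, flat within 10 deg, its centre within 85 mm (board x) and 65 mm (board y) of the board's centre and under 30 mm above the table; spatula still, level within 10 deg, blade centre under 10 mm above the table; other slice within 15 mm of its start (angle between slice's own z axis and vertical above 2.967 rad and x of slice in the frame of board between -0.085 and 0.085 m and y of slice in the frame of board between -0.065 and 0.065 m and z of slice in the frame of board below 0.03 m and linear speed of each of slice, spatula below 0.02 m/s and angle between spatula's own z axis and vertical below 0.175 rad and height (world z) of spatula below 0.01 m and distance of done_slice from where it was at the start of the episode below 0.015 m); the robot touches nothing.
It fails at once if the gripper or arm touches the pale-topped slice (contact force between any of the fingers, the arm and slice above 0.5 N).
It fails at once if the other slice is moved by more than 15 mm (distance of done_slice from where it was at the start of the episode above 0.015 m).
It also fails if it takes over 64 s, if anything falls off the work surface, if the arm or the gripper's body presses on something with over 40 N, if the wrist force passes 120 N, or if a joint passes its speed limit or range.

### The arm

A 6-joint arm with a two-finger parallel gripper is mounted at the origin on the work surface. World frame = base frame: x ahead of the robot, y to its left, z up, the work surface at z = 0. Lengths are in mm, angles in degrees, forces in N, time in s.
With the tool pointing down it reaches from about 225 to 875 mm from the base axis. Payload 3.4 kg.
Tool frame: the origin (TCP) lies on the centre line of the jaws, within the pads' length; the fingertips stand 11 mm ahead of it and the grasp point (between the pads) lies 8 mm behind it (tip_reach is the distance from the TCP to the fingertips, in mm); z points along the fingers, x is the direction in which the jaws open and shut, and the axes are right-handed (so a half turn about z gives the same grasp; the last joint's range is limited). The gripper opens to 85 mm and grips with 20 to 120 N. Pads are 22 mm wide; open, the fingers measure 114 mm over their backs; the gripper's body (76 mm by 85 mm) begins 54 mm behind the grasp point. The pads swing forward as they close: fully open they stand 13 mm farther back than shut.
Start: joints at [-74.771, 15.808, 86.224, -0, 77.962, -6.933], TCP at [216.907, -532.553, 242.328] pointing down, gripper open.
Joint ranges: [-165.64, 165.64], [-43.16, 119.46], [12.63, 154.43], [-67.54, 247.53], [6.08, 155.33], [-154.97, 154.97]. Speed limits (degrees/s): [147.25, 147.25, 180, 180, 180, 180].

### API

Orientations are given as [roll, pitch, yaw] about the fixed x, y, z axes, in that order (R = Rz(yaw) Ry(pitch) Rx(roll)).
In Python, from bench import * gives the robot as it stands.
- The arm moves only by the shell command python3 -m creep 'ROWS' [FORCE]. ROWS is JSON, a list of rows, each a list of 5 numbers: the finger opening in mm, from 0 to 85.4, then the shift along the tool's x, y, z in mm, then the turn about the tool's z in rad. A call has exactly 10 rows; each row shifts and turns the pose as measured when the row begins, along the tool's axes as they then stand; what a row does not reach is not made up. A row lasts 1/8 s, in which the tool goes at most 62.5 mm and 10.7 degrees, less where a joint would pass 70% of its speed; a pose out of reach is approached as far as the arm can. A call is refused whole if a number of a shift passes 62.5 or a number of a turn 0.188, either way. A call with a gripper value outside its range is refused whole. The fingers move at their own pace and stop on an object; FORCE is the grip in N (left out, the last holds). Time passes only in rows, so rows that do not move let the fingers close, or fill a call up. It gives the time, the measured TCP pose, the force and the opening at its end, in the units of the state.
- read_state(): the state, without advancing time (a new reading comes with each control period).
- camera(name): name is "scene" or "top" or "wrist"; returns a dict with "pixels" (400x640x3 uint8, red, green, blue), "depth" (400x640 float32, mm along the optical axis (not along the pixel's ray), 0 where there is no reading), "camera_matrix" (3x3 intrinsics, pixels), "extrinsics" (4x4, takes a point from camera to world coordinates). Camera axes: x right, y down, z forward; pixel columns grow to the right and rows downward; lengths in mm; the calibration is good to about 2 mm. A picture is of the moment at which its call begins.
- hand_in(): hands the job in, once; it reports no verdict.
The state is a dict: "t": time; "joint_pos": joint angles; "qvel": joint speeds; "effort": joint torques, N m; "eef_pos": TCP position; "orientation": TCP orientation; "force": force on the tool from outside, world axes, zero at the start; "torque": the same for the moment, N m; "gripper_width": finger opening in mm.
Only numpy, scipy, OpenCV 4.12 (cv2) and the standard library are available. Lean on these libraries where they do the work, as an engineer would, in place of code of your own. Each camera call takes 0.05 s, during which the arm holds its last target.

## Working session

There is one attempt and no reset: what is moved stays moved. The work goes in short steps, Python scripts to look and compute and a shell command to move; the robot and the scene stay as the last step left them, time stands still between calls to the robot, and variables do not carry over. Pictures are saved under pics/ and viewed, and the job is handed in when it is done.

```bash
mkdir -p pics; ls; python3 - <<'E'
from bench import *
import cv2,numpy as np
print(read_state())
for n in("top","scene","wrist"):
    c=camera(n); np.savez(f"{n}0.npz",**c)
    cv2.imwrite(f"pics/{n}0.png",c["pixels"][:,:,::-1]); print(n,c["extrinsics"].round(3).tolist(),c["camera_matrix"].tolist())
E
```

```text
pics
{'t': 0.0, 'joint_pos': array([-7.47728946e+01,  1.58479102e+01,  8.62970788e+01,  1.82083726e-03,
        7.79639669e+01, -6.93319752e+00]), 'qvel': array([ 0.04444346, -0.04329967, -0.06611662,  0.01114787,  0.04435041,
       -0.02343459]), 'effort': array([ 1.48734907e-04, -4.16772544e+01, -2.45811403e+01,  3.66349639e-05,
        1.10732991e-02,  1.07401269e-05]), 'eef_pos': array([ 216.74966433, -532.00611305,  241.42392689]), 'orientation': array([-1.79985081e+02,  1.07944301e-01, -6.78400644e+01]), 'force': array([-0.26167448,  1.42001119,  0.11060621]), 'torque': array([-0.01793688,  0.0322285 , -0.04265251]), 'gripper_width': 85.25197281471957}
top [[0.0, -0.991, 0.132, 366.836], [-0.999, -0.005, -0.036, 65.002], [0.036, -0.132, -0.991, 1081.493], [0.0, 0.0, 0.0, 1.0]] [[461.0944975006447, 0.0, 324.0008256462087], [0.0, 461.0944975006447, 206.16735019325827], [0.0, 0.0, 1.0]]
scene [[-0.869, 0.264, -0.418, 960.77], [0.495, 0.475, -0.728, 886.664], [0.006, -0.839, -0.543, 706.599], [0.0, 0.0, 0.0, 1.0]] [[443.72429213009934, 0.0, 321.2510707455384], [0.0, 443.72429213009934, 193.19700382492667], [0.0, 0.0, 1.0]]
wrist [[0.378, -0.893, -0.244, 278.09], [-0.926, -0.365, -0.098, -507.268], [-0.001, 0.262, -0.965, 373.062], [0.0, 0.0, 0.0, 1.0]] [[283.3601013317919, 0.0, 320.59272099397054], [0.0, 283.3601013317919, 201.82132750572222], [0.0, 0.0, 1.0]]
```

View pics/top0.png

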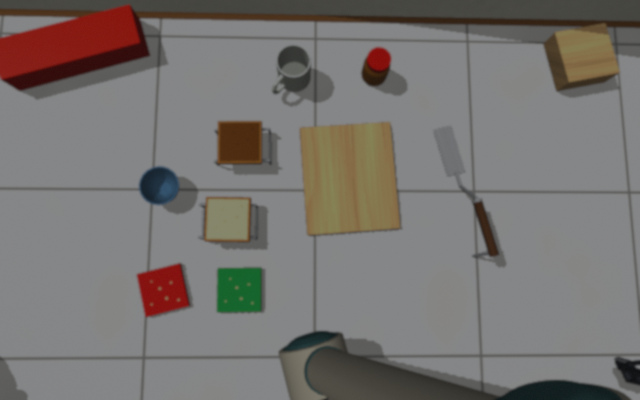

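View pics/scene0.png

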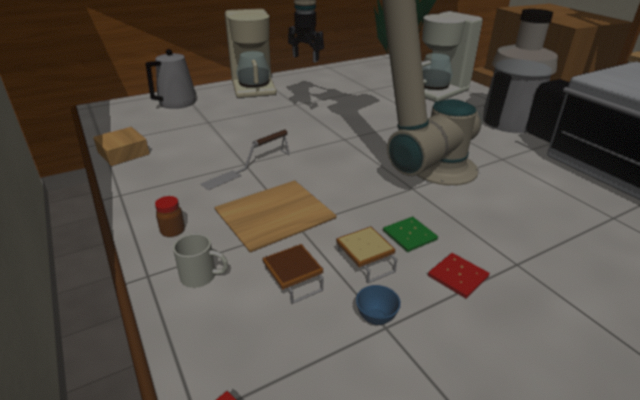

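View pics/wrist0.png

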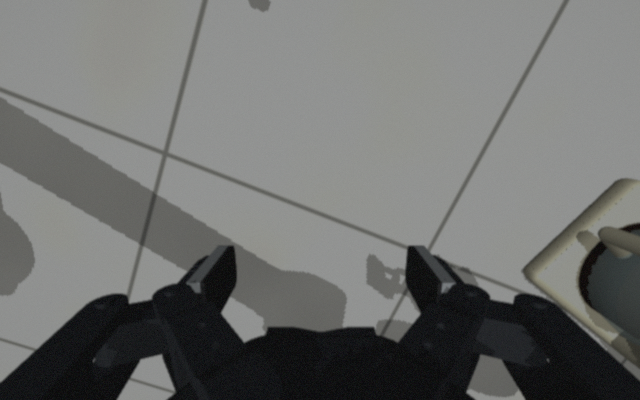

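```bash
cat > h.py <<'E'
import numpy as np,cv2
def cast(c,uv,z):
    K=c["camera_matrix"];E=c["extrinsics"]
    uv=np.atleast_2d(uv).astype(float)
    d=np.c_[(uv-[K[0,2],K[1,2]])/[K[0,0],K[1,1]],np.ones(len(uv))]@E[:3,:3].T
    o=E[:3,3]; return o+d*((z-o[2])/d[:,2])[:,None]
def rect(c,mask,z,off=(0,0)):
    cs,_=cv2.findContours(mask.astype(np.uint8),cv2.RETR_EXTERNAL,cv2.CHAIN_APPROX_NONE)
    k=max(cs,key=cv2.contourArea)[:,0,:]+np.array(off)
    w=cast(c,k,z)[:,:2].astype(np.float32)
    return cv2.minAreaRect(w), k.mean(0)
E
python3 - <<'E'
from h import *
c=dict(np.load("top0.npz")); im=c["pixels"]; hsv=cv2.cvtColor(im,cv2.COLOR_RGB2HSV)
def roi(m,x0,y0,x1,y1):
    q=np.zeros_like(m);q[y0:y1,x0:x1]=m[y0:y1,x0:x1];return q
for p in [(228,220),(240,143),(350,180),(450,150),(485,225),(430,100),(470,190),(205,220),(213,135)]: print(p,im[p[1],p[0]],hsv[p[1],p[0]],c["depth"][p[1],p[0]])
H,S,V=[hsv[...,i].astype(int) for i in range(3)]
col=(S>50)
print("pale",rect(c,roi(col,190,185,265,250),54))
print("done",rect(c,roi(col,205,110,280,172),54))
print("board",rect(c,roi(col,290,110,410,245),12))
print("handle",rect(c,roi(col,465,190,505,265),81))
crop=np.hstack([cv2.resize(im[180:260,180:280],None,fx=4,fy=4,interpolation=2),cv2.resize(im[120:265,420:510],(int(90*2.2),320),interpolation=2)])
cv2.imwrite("pics/crop1.png",crop[:,:,::-1])
E
```

```text
(228, 220) [134 134 106] [ 30  53 134] 1027.5677
(240, 143) [78 44 19] [ 13 193  78] 1051.0356
(350, 180) [134 110  73] [ 18 116 134] 1090.9321
(450, 150) [111 112 114] [110   7 114] 1116.3738
(485, 225) [59 38 22] [ 13 160  59] 1011.6477
(430, 100) [133 133 132] [ 30   2 133] 1132.1213
(470, 190) [107 107 106] [ 30   2 107] 1109.8309
(205, 220) [103  80  56] [ 15 116 103] 1081.1721
(213, 135) [132 133 134] [105   4 134] 1103.7935
pale (((473.27020263671875, 243.40272521972656), (100.74221801757812, 102.10762023925781), 0.3382773697376251), array([227.22285714, 219.13714286]))
done (((650.6586303710938, 220.61778259277344), (98.4631118774414, 102.65071105957031), 0.6944643259048462), array([239.19526627, 142.37278107]))
board (((579.0628051757812, -33.548805236816406), (260.5133056640625, 219.9246063232422), 4.38233757019043), array([349.06377551, 178.27295918]))
handle (((452.43255615234375, -327.9099426269531), (121.05145263671875, 19.59401512145996), 15.328519821166992), array([485.81196581, 228.74358974]))
```

View pics/crop1.png

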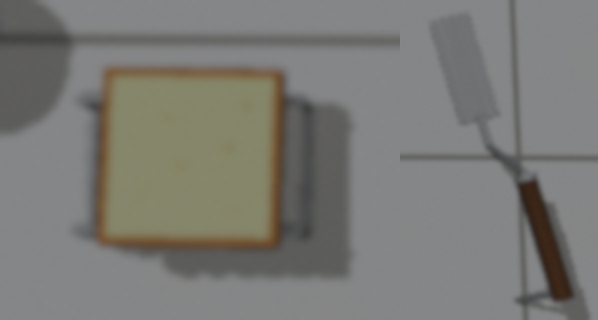

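The top view shows four things that could be taken for the slice:
- Pale-topped slab on a rack at px (227,219).
- Browned slab on a rack at (239,142).
- Green look-alike at (240,290).
- Red look-alike at (163,290).

I choose (227,219). The crop shows a cream top, a brown crust, and rails running along world y, open at both ends. The spatula has its blade at (450,150) and its handle at (486,229).

```bash
cat >> h.py <<'E'
def tool(st,target,yaw):
    import math
    p=np.array(st["eef_pos"]);psi=math.radians(st["orientation"][2])
    d=np.array(target)-p; R=np.array([[math.cos(psi),math.sin(psi)],[math.sin(psi),-math.cos(psi)]])
    xy=R@d[:2]; t=-(yaw-math.degrees(psi) if True else 0)
    t=(math.degrees(math.radians(yaw)-psi)); t=(t+180)%360-180
    print("pos",p.round(1),"rpy",np.round(st["orientation"],2),"F",np.round(st["force"],1),"w",round(st["gripper_width"],1),"t",round(st["t"],2))
    print("tool dxyz",xy.round(1),round(-d[2],1),"turn rad",round(-math.radians(t),3))
E
python3 - <<'E'
from h import *
from bench import *
c=dict(np.load("top0.npz")); im=c["pixels"]
d=c["depth"];
V=im.max(2).astype(int)
m=np.zeros(V.shape,np.uint8);m[118:180,425:472]=(V[118:180,425:472]<122)
print("blade",rect(c,m,3))
print("handle pts",cast(c,[(477,202),(494,254)],80))
tool(read_state(),(457,-326.6,120),-74.7)
E
```

```text
blade (((641.423828125, -277.30841064453125), (133.92123413085938, 47.35710144042969), 14.874797821044922), array([449.21538462, 152.77692308]))
handle pts [[ 511.68325127 -311.28642816   80.        ]
 [ 396.74338989 -343.9502812    80.        ]]
pos [ 216.8 -532.1  241.6] rpy [-1.7999e+02  8.0000e-02 -6.7840e+01] F [ 0.4 -0.3 -0.2] w 85.5 t 0.15
tool dxyz [ -99.7 -300. ] 121.6 turn rad 0.12
```

```bash
python3 -m creep '[[85,-10,-36,10,0.06],[85,-13,-40,12,0.06],[85,-13,-40,12,0],[85,-13,-40,12,0],[85,-13,-40,12,0],[85,-13,-40,12,0],[85,-13,-40,12,0],[85,-10,-24,12,0],[85,0,0,12,0],[85,0,0,12,0]]'
python3 - <<'E'
from h import *
from bench import *
tool(read_state(),(458,-326.5,67),-74.8)
E
```

```text
t: 1.4
eef_pos: [483.6, -349.4, 117.4]
orientation: [179.9, 0.1, -75.1]
force: [0.0, 0.4, 0.1]
gripper_width: 84.9
pos [ 483.6 -349.4  117.4] rpy [ 1.7987e+02  1.0000e-01 -7.5060e+01] F [0.  0.4 0.1] w 84.9 t 1.4
tool dxyz [-28.7  18.9] 50.4 turn rad -0.005
```

```bash
python3 -m creep '[[85,-10,6,0,0],[85,-10,6,0,0],[85,-8,6,0,0],[85,0,0,0,0],[60,0,0,0,0],[60,0,0,0,0],[60,0,0,0,0],[60,0,0,0,0],[60,0,0,0,0],[60,0,0,0,0]]'
python3 - <<'E'
from h import *
from bench import *
tool(read_state(),(458,-326.5,67),-74.8)
c=camera("wrist"); np.savez("w1.npz",**c); cv2.imwrite("pics/w1.png",c["pixels"][:,:,::-1])
E
```

```text
t: 2.65
eef_pos: [455.2, -327.7, 118.1]
orientation: [179.8, 0.0, -75.3]
force: [-0.1, -0.5, -1.0]
gripper_width: 60.1
pos [ 455.2 -327.7  118.1] rpy [ 1.7985e+02  4.0000e-02 -7.5290e+01] F [-0.1 -0.5 -1. ] w 60.1 t 2.65
tool dxyz [-0.4 -3. ] 51.1 turn rad -0.008
```

View pics/w1.png

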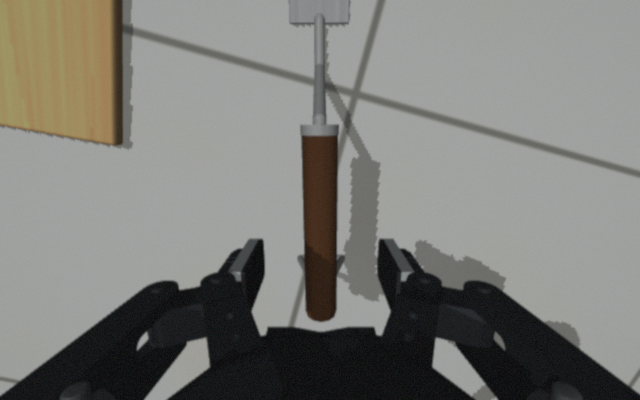

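```bash
python3 -m creep '[[60,0,-1.5,14,0],[60,0,-1.5,14,0],[60,0,0,14,0],[60,0,0,8,0],[60,0,0,2,0],[18,0,0,0,0],[18,0,0,0,0],[18,0,0,0,0],[18,0,0,0,0],[18,0,0,0,0]]' 120
python3 - <<'E'
from h import *
from bench import *
tool(read_state(),(458,-326.5,67),-74.8)
E
```

```text
t: 3.95
eef_pos: [457.8, -326.5, 61.8]
orientation: [179.8, 0.1, -75.3]
force: [-0.6, -0.4, -1.0]
gripper_width: 19.8
pos [ 457.8 -326.5   61.8] rpy [ 1.7981e+02  1.0000e-01 -7.5290e+01] F [-0.6 -0.4 -1. ] w 19.8 t 3.95
tool dxyz [ 0.1 -0.2] -5.2 turn rad -0.009
```

```bash
python3 -m creep '[[30,0,0,0,0],[30,0,0,-3,0],[30,0,0,-3,0],[18,0,0,0,0],[18,0,0,0,0],[18,0,0,0,0],[18,0,0,0,0],[18,0,0,-8,0],[18,0,0,-15,0],[18,0,0,-20,0]]' 120
python3 - <<'E'
from h import *
from bench import *
s=read_state();tool(s,(473,48,67),0); print(s["torque"])
c=camera("scene"); np.savez("s2.npz",**c); cv2.imwrite("pics/s2.png",cv2.resize(c["pixels"][90:290,60:380,::-1],None,fx=2.4,fy=2.4))
E
```

```text
t: 5.2
eef_pos: [457.0, -325.7, 112.3]
orientation: [179.7, 0.3, -75.3]
force: [0.4, 0.4, -1.5]
gripper_width: 19.6
pos [ 457.  -325.7  112.3] rpy [179.69   0.28 -75.28] F [ 0.4  0.4 -1.5] w 19.6 t 5.2
tool dxyz [-357.4 -110.5] 45.3 turn rad -1.314
[-0.05751865  0.05918509  0.02346102]
```

View pics/s2.png

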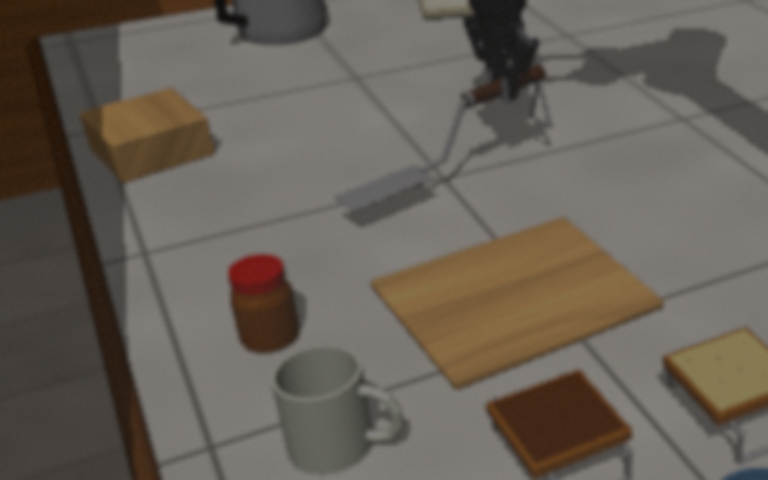

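```bash
python3 -m creep '[[18,-26,-9,0,-0.187],[18,-24,-14,0,-0.187],[18,-21,-18,0,-0.187],[18,-17,-22,0,-0.187],[18,-13,-25,0,-0.187],[18,-8,-27,0,-0.187],[18,-3,-28,0,-0.187],[18,0,-28,0,0],[18,0,0,0,0],[18,0,0,0,0]]' 120
python3 - <<'E'
from h import *
from bench import *
s=read_state();tool(s,(473,-95,97),0); print(s["torque"])
c=camera("top"); np.savez("t3.npz",**c); cv2.imwrite("pics/t3.png",c["pixels"][:,:,::-1])
E
```

```text
t: 6.5
eef_pos: [476.9, -100.8, 120.6]
orientation: [179.5, -0.5, 0.5]
force: [-0.0, 0.2, -1.4]
gripper_width: 19.4
pos [ 476.9 -100.8  120.6] rpy [179.51  -0.54   0.48] F [-0.   0.2 -1.4] w 19.4 t 6.5
tool dxyz [-3.8 -5.8] 23.6 turn rad 0.008
[-0.11628803 -0.06138083  0.03544762]
```

View pics/t3.png

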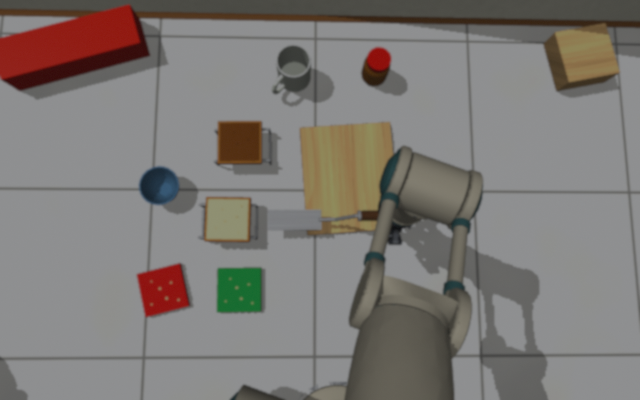

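```bash
cat >> h.py <<'E'
def cloud(c,x0,y0,x1,y1):
    K=c["camera_matrix"];E=c["extrinsics"]
    v,u=np.mgrid[y0:y1,x0:x1]; d=c["depth"][y0:y1,x0:x1].astype(float)
    P=np.stack([(u-K[0,2])/K[0,0]*d,(v-K[1,2])/K[1,1]*d,d],-1)
    return P@E[:3,:3].T+E[:3,3], c["pixels"][y0:y1,x0:x1]
E
python3 - <<'E'
from h import *
c=dict(np.load("t3.npz"))
P,_=cloud(c,258,195,332,245)
m=(P[...,2]>30)
Q=P[m];print(len(Q),np.percentile(Q,[1,10,50,90,99],axis=0).round(1))
# height along y
for y0 in range(20,170,15):
    q=Q[(Q[:,1]>y0)&(Q[:,1]<y0+15)]
    if len(q): print(y0,len(q),q.mean(0).round(1),q[:,0].min().round(1),q[:,0].max().round(1))
for n,b in(("pale",(210,203,246,238)),):
    P,_=cloud(c,*b);print(n,np.median(P.reshape(-1,3),0).round(1))
P,_=cloud(c,330,130,380,170);print("board z",np.median(P.reshape(-1,3),0).round(1))
E
```

```text
1168 [[ 366.8   18.4   47.2]
 [ 454.6   41.4   49.1]
 [ 472.8   92.8   51.7]
 [ 491.1  142.    54.6]
 [ 495.6  153.1 1081.5]]
20 43 [473.8  30.6  55.2] 452.6 495.4
35 120 [474.   42.5  52.5] 452.6 496.0
50 140 [474.   57.1  52.1] 452.4 495.7
65 159 [464.3  72.2 136.1] 366.8 495.9
80 126 [472.8  87.4  51.7] 450.4 495.7
95 146 [472.9 101.9  51.3] 450.3 495.6
110 147 [472.7 117.5  51.2] 450.0 495.7
125 143 [472.2 133.   51.1] 450.1 495.6
140 128 [473.  147.3  51. ] 450.0 495.5
pale [471.8 242.6  53.9]
board z [646.2 -45.5  11.8]
```

```bash
python3 -m creep '[[18,0,0,10,0],[18,0,0,10,0],[18,0,0,0,0],[18,0,-15,0,0],[18,0,-22,0,0],[18,0,-22,0,0],[18,0,-22,0,0],[18,0,-18,0,0],[18,0,-10,0,0],[18,0,0,0,0]]' 120
python3 - <<'E'
from h import *
from bench import *
s=read_state();tool(s,(476.9,10,100),0); print(s["torque"])
c=camera("top"); np.savez("t4.npz",**c)
P,_=cloud(c,250,205,320,235); Q=P.reshape(-1,3);Q=Q[(Q[:,2]>22)&(Q[:,2]<60)]
for y0 in range(60,200,20):
    q=Q[(Q[:,1]>y0)&(Q[:,1]<y0+20)]
    if len(q): print(y0,len(q),np.median(q,0).round(1),q[:,0].min().round(1),q[:,0].max().round(1))
c=camera("scene");cv2.imwrite("pics/s4.png",cv2.resize(c["pixels"][170:330,200:450,::-1],None,fx=3,fy=3))
E
```

```text
t: 7.8
eef_pos: [475.8, 13.6, 98.1]
orientation: [179.6, -0.5, 0.2]
force: [-0.7, -0.6, -2.3]
gripper_width: 19.6
pos [475.8  13.6  98.1] rpy [179.63  -0.5    0.25] F [-0.7 -0.6 -2.3] w 19.6 t 7.8
tool dxyz [1.1 3.6] -1.9 turn rad 0.004
[-7.87046178e-02 -8.13919732e-05  5.55781343e-03]
100 23 [472.5 110.9  49.4] 469.9 477.1
120 36 [473.2 129.6  35.4] 469.4 476.9
140 126 [473.1 152.9  30.2] 451.7 496.0
160 171 [472.4 170.7  29.8] 451.8 495.7
180 177 [476.9 189.1  30.7] 441.2 509.3
```

View pics/s4.png

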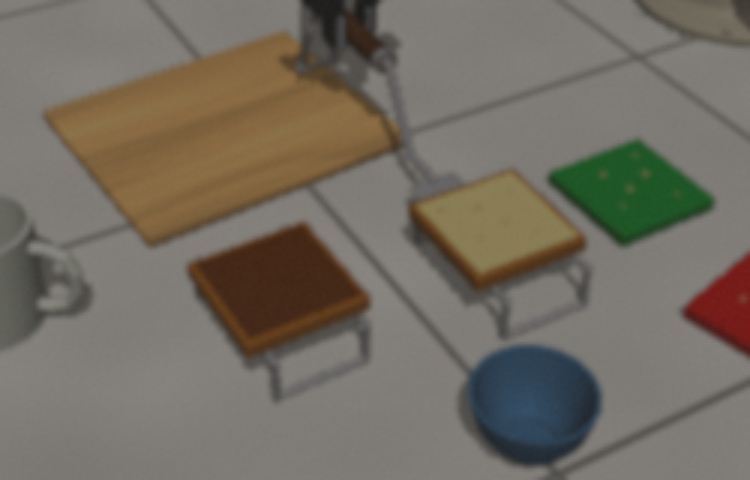

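```bash
python3 -m creep '[[18,0,0,-4,0],[18,0,0,-4,0],[18,0,0,-4,0],[18,0,0,-6,0],[18,0,0,-8,0],[18,0,0,-10,0],[18,0,0,-10,0],[18,0,0,-10,0],[18,0,0,-8,0],[18,0,0,0,0]]' 120
python3 - <<'E'
from h import *
from bench import *
s=read_state();tool(s,(580,-340,120),0); print(s["torque"])
c=camera("top"); np.savez("t5.npz",**c)
P,im=cloud(c,190,190,330,255); Q=P.reshape(-1,3)
q=Q[(Q[:,2]>65)&(Q[:,2]<140)&(Q[:,1]>150)]
print(np.percentile(q,[2,50,98],axis=0).round(1)); A=np.c_[q[:,:2],np.ones(len(q))];print(np.linalg.lstsq(A,q[:,2],rcond=None)[0])
cv2.imwrite("pics/t5.png",cv2.resize(c["pixels"][150:280,160:400,::-1],None,fx=3,fy=3))
c=camera("scene");cv2.imwrite("pics/s5.png",cv2.resize(c["pixels"][170:330,200:450,::-1],None,fx=3,fy=3))
E
```

```text
t: 9.15
eef_pos: [476.0, 11.3, 167.5]
orientation: [179.5, -0.6, 0.1]
force: [0.7, -0.0, -2.3]
gripper_width: 19.7
pos [476.   11.3 167.5] rpy [ 1.7955e+02 -6.2000e-01  5.0000e-02] F [ 0.7 -0.  -2.3] w 19.7 t 9.15
tool dxyz [103.7 351.4] 47.5 turn rad 0.001
[-0.21831016 -0.00078781  0.01483914]
[[426.3 155.9  95. ]
 [474.2 231.6 108.9]
 [521.9 289.2 113.2]]
[6.86039864e-03 7.14673645e-02 8.76766245e+01]
```

View pics/s5.png

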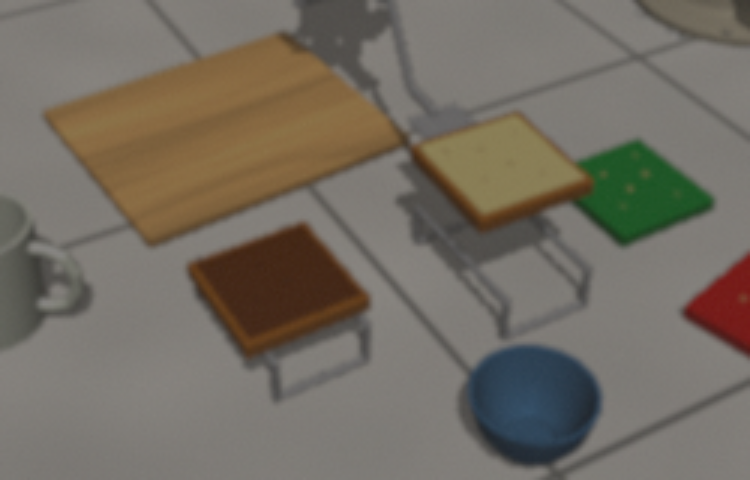

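```bash
python3 -m creep '[[18,3,9,0,0],[18,5,17,0,0],[18,7,24,0,0],[18,9,30,0,0],[18,9,32,0,0],[18,9,32,0,0],[18,9,32,0,0],[18,9,32,0,0],[18,9,32,0,0],[18,9,32,0,0]]' 120
python3 - <<'E'
from h import *
from bench import *
s=read_state();tool(s,(583,-365,110),0); print(s["torque"])
E
```

```text
t: 10.5
eef_pos: [555.4, -279.5, 165.7]
orientation: [179.4, -0.3, -0.0]
force: [0.2, 0.5, -1.9]
gripper_width: 19.5
pos [ 555.4 -279.5  165.7] rpy [ 1.7943e+02 -3.0000e-01 -3.0000e-02] F [ 0.2  0.5 -1.9] w 19.5 t 10.5
tool dxyz [27.6 85.5] 55.7 turn rad -0.0
[-0.22186012  0.02823501 -0.03295125]
```

```bash
python3 -m creep '[[18,8,26,0,0],[18,7,20,4,0],[18,5,15,8,0],[18,4,10,10,0],[18,2,6,10,0],[18,1,3,10,0],[18,0,0,8,0],[18,0,0,5,0],[18,0,0,0,0],[18,0,0,0,0]]' 120
python3 - <<'E'
from h import *
from bench import *
s=read_state();tool(s,(583,-365,95),0); print(s["torque"])
c=camera("top"); np.savez("t6.npz",**c);cv2.imwrite("pics/t6.png",cv2.resize(c["pixels"][90:290,250:500,::-1],None,fx=3,fy=3))
c=camera("scene");np.savez("s6.npz",**c);cv2.imwrite("pics/s6.png",cv2.resize(c["pixels"][100:290,180:400,::-1],None,fx=3,fy=3))
E
```

```text
t: 11.75
eef_pos: [581.9, -366.6, 104.7]
orientation: [179.6, -0.1, -0.2]
force: [0.2, 0.0, -2.8]
gripper_width: 19.5
pos [ 581.9 -366.6  104.7] rpy [ 1.7961e+02 -7.0000e-02 -1.6000e-01] F [ 0.2  0.  -2.8] w 19.5 t 11.75
tool dxyz [ 1.  -1.6] 9.7 turn rad -0.003
[-0.1256968  -0.05039847  0.01171519]
```

View pics/s6.png

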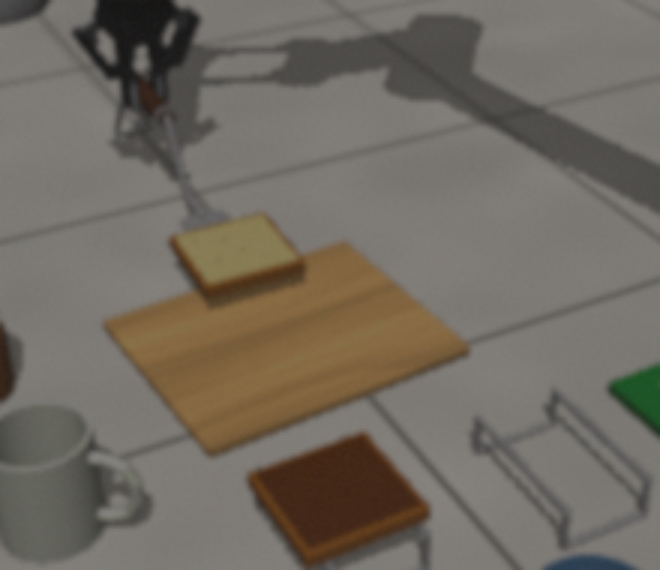

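View pics/t6.png

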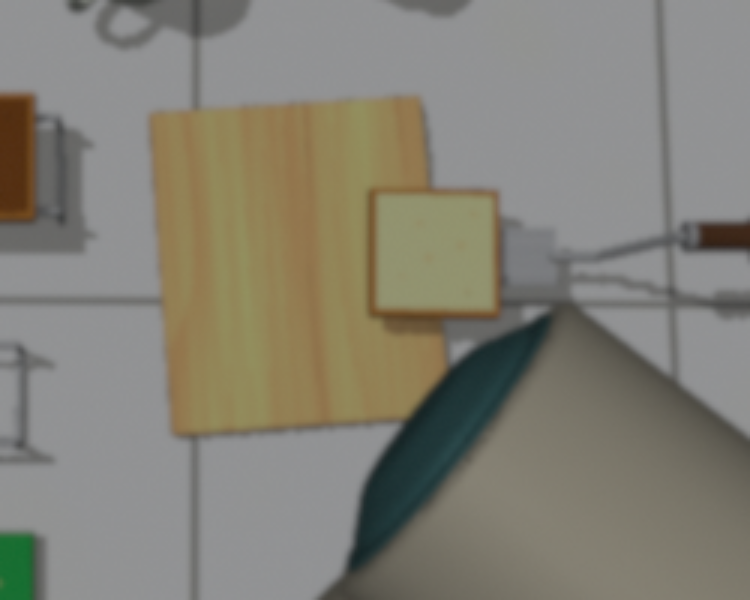

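```bash
python3 -m creep '[[18,0,0,4,0],[18,0,0,4,0],[18,0,0,2,0],[18,0,0,0,0],[18,0,0,0,0],[18,0,0,0,0],[18,0,0,-4,0],[18,0,0,-4,0],[18,0,0,-4,0],[18,0,0,-4,0]]' 20
cat > chk.py <<'E'
import sys
from h import *
from bench import *
k=sys.argv[1]
s=read_state();tool(s,(583,-365,95),0); print("tq",s["torque"].round(3))
a=camera("top"); np.savez(f"t{k}.npz",**a)
b=camera("scene");np.savez(f"s{k}.npz",**b)
A=cv2.resize(a["pixels"][100:250,280:500],None,fx=1.8,fy=1.8)
B=cv2.resize(b["pixels"][90:290,180:400],None,fx=1.8,fy=1.8)
h=max(A.shape[0],B.shape[0]);A=cv2.copyMakeBorder(A,0,h-A.shape[0],0,0,0);B=cv2.copyMakeBorder(B,0,h-B.shape[0],0,0,0)
cv2.imwrite(f"pics/c{k}.png",np.hstack([A,B])[:,:,::-1])
# slice surface: points above board
P,im=cloud(a,280,100,430,260);Q=P.reshape(-1,3);I=im.reshape(-1,3).astype(int)
m=(Q[:,2]>20)&(Q[:,2]<160)&(I[:,0]-I[:,2]>15);q=Q[m]
if len(q)>50:
    f=np.linalg.lstsq(np.c_[q[:,:2]-q[:,:2].mean(0),np.ones(len(q))],q[:,2],rcond=None)[0]
    print("slice pts",len(q),"p2/50/98",np.percentile(q,[2,50,98],axis=0).round(1).tolist(),"slopes",f.round(3))
E
python3 chk.py 7
```

```text
t: 13.1
eef_pos: [582.2, -367.0, 112.0]
orientation: [179.6, -0.1, -0.2]
force: [-0.7, 0.7, -2.4]
gripper_width: 19.6
pos [ 582.2 -367.   112. ] rpy [ 1.7955e+02 -1.5000e-01 -1.7000e-01] F [-0.7  0.7 -2.4] w 19.6 t 13.1
tool dxyz [ 0.7 -2. ] 17.0 turn rad -0.003
tq [-0.151  0.036 -0.039]
slice pts 1907 p2/50/98 [[532.1, -183.5, 49.4], [579.1, -134.8, 54.5], [628.3, -87.1, 58.7]] slopes [ 3.0000e-03 -2.9000e-02  5.4382e+01]
```

View pics/c7.png

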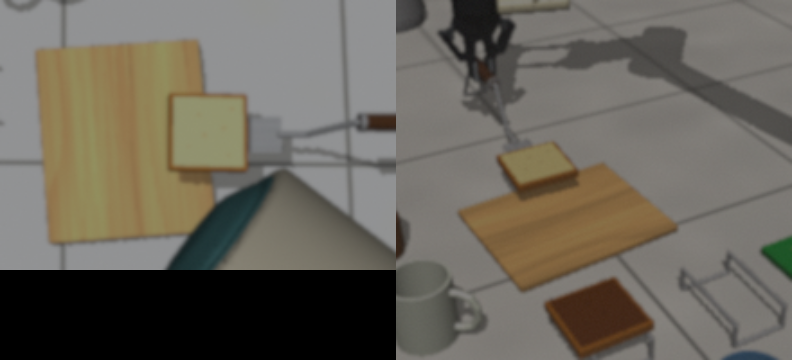

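```bash
python3 -m creep '[[18,0,7,0,-0.02],[18,0,13,0,-0.02],[18,0,16,0,-0.02],[18,0,15,0,-0.02],[18,0,10,4,0],[18,0,5,8,0],[18,0,0,8,0],[18,0,0,8,0],[18,0,0,4,0],[18,0,0,0,0]]' 60
python3 chk.py 8
```

```text
t: 14.45
eef_pos: [584.7, -437.5, 76.2]
orientation: [179.6, -0.0, 4.7]
force: [0.0, 0.2, -2.0]
gripper_width: 19.5
pos [ 584.7 -437.5   76.2] rpy [179.63  -0.     4.73] F [ 0.   0.2 -2. ] w 19.5 t 14.45
tool dxyz [  4.3 -72.4] -18.8 turn rad 0.083
tq [-0.174  0.018  0.009]
slice pts 359 p2/50/98 [[514.5, -220.8, 20.0], [562.0, -196.6, 21.0], [608.1, -160.2, 24.2]] slopes [-2.0000e-03 -1.0000e-02  2.1281e+01]
```

View pics/c8.png

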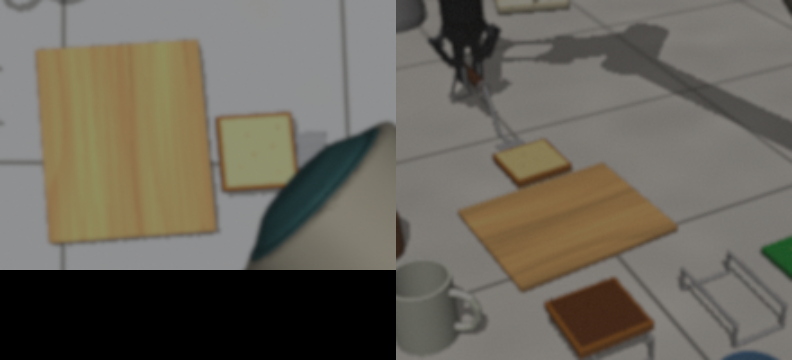

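```bash
python3 -m creep '[[18,0,0,2,0],[18,0,-4,0,0],[18,0,-6,0,0],[18,0,-6,0,0],[18,0,-6,0,0],[18,0,-6,0,0],[18,0,-5,0,0],[18,0,-3,0,0],[18,0,-3,0,0],[18,0,-3,0,0]]' 60
python3 chk.py 9
```

```text
t: 15.8
eef_pos: [583.0, -398.0, 77.6]
orientation: [178.9, -0.3, 4.8]
force: [-0.4, -6.4, 0.3]
gripper_width: 19.8
pos [ 583.  -398.    77.6] rpy [178.88  -0.29   4.84] F [-0.4 -6.4  0.3] w 19.8 t 15.8
tool dxyz [  2.8 -32.9] -17.4 turn rad 0.085
tq [-1.263  0.099  0.085]
slice pts 308 p2/50/98 [[519.7, -220.5, 20.0], [567.0, -194.1, 21.0], [610.5, -149.3, 24.0]] slopes [ 2.000e-03 -1.100e-02  2.127e+01]
```

View pics/c9.png

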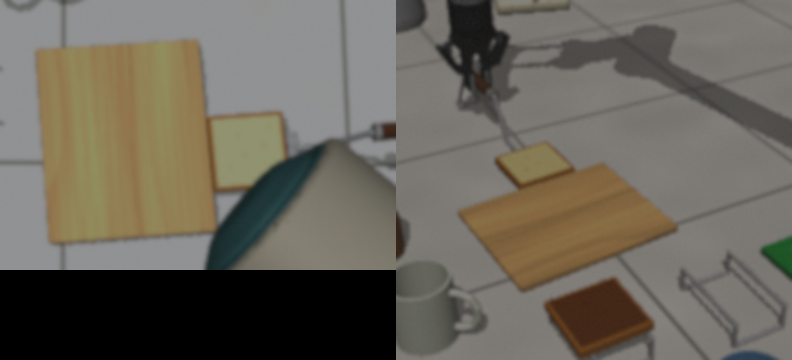

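```bash
python3 -m creep '[[18,0,-8,0,0],[18,0,-10,-4,0],[18,0,-10,-6,0],[18,0,-10,-8,0],[18,0,-10,-10,0],[18,0,-10,-12,0],[18,0,-10,-12,0],[18,0,-10,-12,0],[18,0,-8,-8,0],[18,0,-5,0,0]]' 20
python3 chk.py 10
```

```text
t: 17.15
eef_pos: [583.8, -342.0, 165.7]
orientation: [173.8, -2.0, 5.2]
force: [0.5, -10.7, 5.9]
gripper_width: 20.1
pos [ 583.8 -342.   165.7] rpy [173.77  -2.02   5.18] F [  0.5 -10.7   5.9] w 20.1 t 17.15
tool dxyz [-2.8 22.8] 70.7 turn rad 0.09
tq [-2.07  -0.231 -0.174]
slice pts 1305 p2/50/98 [[516.9, -213.4, 20.7], [566.5, -183.2, 34.9], [613.3, -148.1, 50.3]] slopes [ 0.044 -0.434 34.9  ]
```

View pics/c10.png

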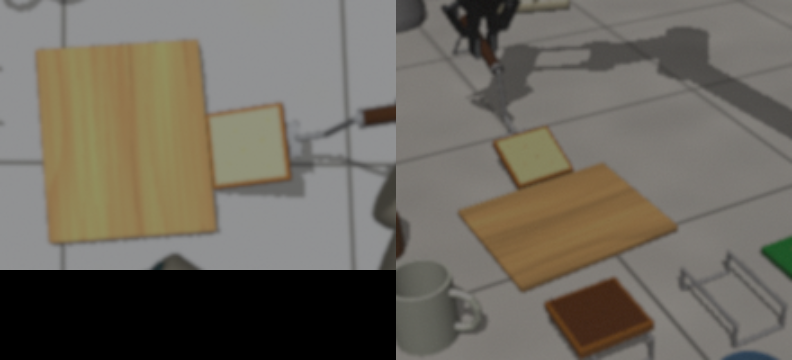

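```bash
python3 -m creep '[[18,0,-11,-9,0],[18,0,-12,-9,0],[18,0,-12,-8,0],[18,0,-12,-7,0],[18,0,-12,-7,0],[18,0,-12,-6,0],[18,0,-12,-6,0],[18,0,-12,-5,0],[18,0,-6,0,0],[18,0,0,0,0]]' 20
python3 chk.py 11
```

```text
t: 18.5
eef_pos: [575.6, -246.4, 227.5]
orientation: [171.3, -2.8, 5.7]
force: [1.2, -2.2, -2.0]
gripper_width: 19.9
pos [ 575.6 -246.4  227.5] rpy [171.3   -2.84   5.69] F [ 1.2 -2.2 -2. ] w 19.9 t 18.5
tool dxyz [ -4.4 118.7] 132.5 turn rad 0.099
tq [-0.544 -0.331 -0.09 ]
slice pts 1481 p2/50/98 [[519.0, -202.9, 22.0], [568.1, -174.6, 56.7], [615.0, -142.7, 89.9]] slopes [ 0.101 -1.119 56.157]
```

View pics/c11.png

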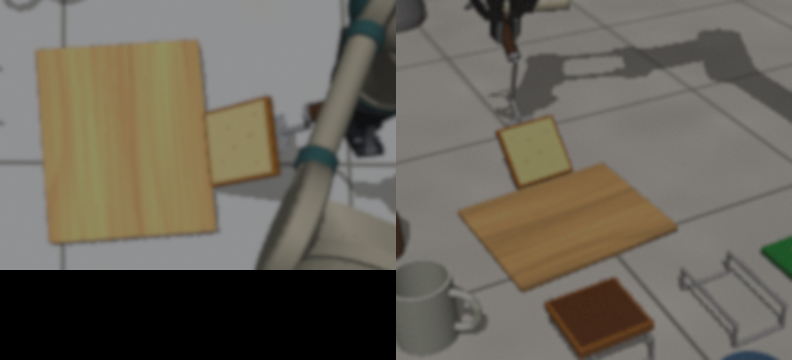

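```bash
python3 -m creep '[[18,0,-12,-7,0],[18,0,-13,-7,0],[18,0,-13,-6,0],[18,0,-13,-6,0],[18,0,-13,-5,0],[18,0,-13,-4,0],[18,0,-13,-4,0],[18,0,-13,-3,0],[18,0,0,0,0],[18,0,0,0,0]]' 20
python3 chk.py 12
```

```text
t: 19.85
eef_pos: [559.1, -129.6, 250.2]
orientation: [171.7, -2.2, 5.7]
force: [1.6, -1.6, -2.2]
gripper_width: 19.6
pos [ 559.1 -129.6  250.2] rpy [171.73  -2.17   5.72] F [ 1.6 -1.6 -2.2] w 19.6 t 19.85
tool dxyz [  0.3 236.6] 155.2 turn rad 0.1
tq [-0.357 -0.02  -0.047]
slice pts 718 p2/50/98 [[515.2, -167.7, 22.2], [551.7, -146.3, 61.6], [607.5, -133.5, 110.0]] slopes [ 0.308 -3.348 63.336]
```

View pics/c12.png

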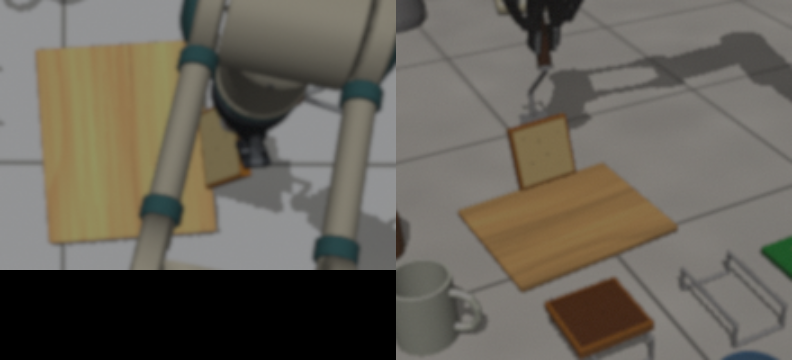

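```bash
python3 -m creep '[[18,0,-13,-3,0],[18,0,-13,-3,0],[18,0,-13,-2,0],[18,0,-13,-2,0],[18,0,-13,-1,0],[18,0,-12,0,0],[18,0,-12,0,0],[18,0,0,0,0],[18,0,0,0,0],[18,0,0,0,0]]' 20
python3 chk.py 13
```

```text
t: 21.2
eef_pos: [550.2, -35.0, 249.6]
orientation: [171.6, -2.3, 5.7]
force: [-0.0, 0.1, 0.9]
gripper_width: 20.1
pos [550.2 -35.  249.6] rpy [171.61  -2.29   5.71] F [-0.   0.1  0.9] w 20.1 t 21.2
tool dxyz [-2.000e-01  3.316e+02] 154.6 turn rad 0.1
tq [-0.489  0.033 -0.03 ]
slice pts 283 p2/50/98 [[506.8, -104.9, 21.2], [526.3, -80.7, 54.8], [578.2, -38.0, 104.7]] slopes [-5.200e-02  1.207e+00  6.294e+01]
```

View pics/c13.png

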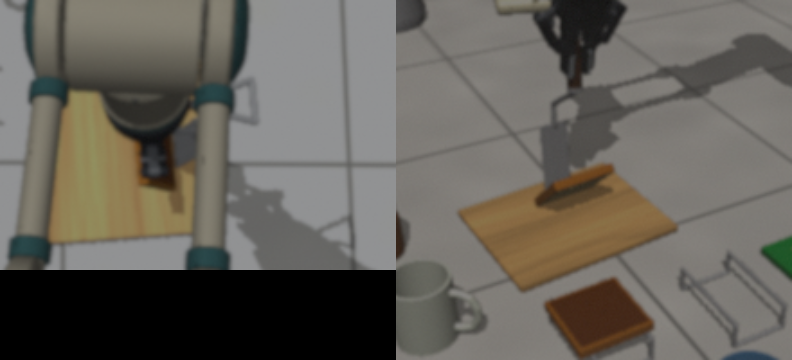

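```bash
python3 - <<'E'
from h import *
from bench import *
b=camera("scene");np.savez("s13b.npz",**b)
cv2.imwrite("pics/z13.png",cv2.resize(b["pixels"][120:260,210:380,::-1],None,fx=4.5,fy=4.2,interpolation=2))
P,im=cloud(b,210,170,340,250);Q=P.reshape(-1,3);I=im.reshape(-1,3).astype(int)
m=(Q[:,2]>16)&(Q[:,2]<130)&(I[:,0]-I[:,2]>15);q=Q[m];print(len(q),np.percentile(q,[1,10,50,90,99],axis=0).round(0))
E
```

```text
802 [[506. -97.  16.]
 [519. -69.  28.]
 [567. -12.  40.]
 [607.  21.  49.]
 [634. 192.  56.]]
```

View pics/z13.png

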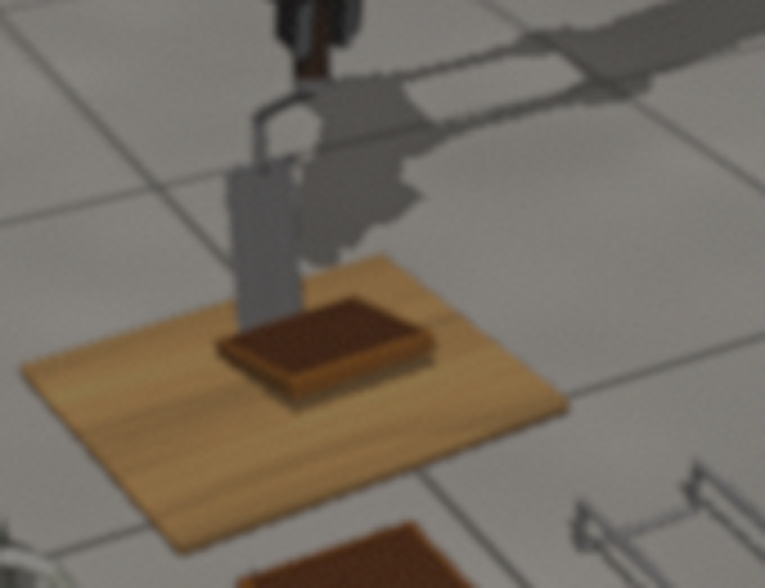

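```bash
python3 -m creep '[[18,0,0,0,0],[18,0,4,0,0],[18,0,8,0,0],[18,0,12,-5,0],[18,0,20,-10,0],[18,0,25,-10,0],[18,0,30,-5,0],[18,0,30,0,0],[18,0,30,0,0],[18,0,10,0,0]]' 60
python3 chk.py 14
python3 - <<'E'
from h import *
b=dict(np.load("s14.npz"))
cv2.imwrite("pics/z14.png",cv2.resize(b["pixels"][100:260,190:380,::-1],None,fx=4,fy=3.6,interpolation=2))
E
```

```text
t: 22.6
eef_pos: [562.1, -204.8, 301.4]
orientation: [172.1, -1.9, 5.5]
force: [0.3, 0.2, -2.1]
gripper_width: 19.7
pos [ 562.1 -204.8  301.4] rpy [172.05  -1.87   5.55] F [ 0.3  0.2 -2.1] w 19.7 t 22.6
tool dxyz [  5.3 161.5] 206.4 turn rad 0.097
tq [0.183 0.044 0.047]
slice pts 1808 p2/50/98 [[505.9, -80.0, 21.9], [553.2, -31.3, 26.1], [602.6, 15.4, 30.3]] slopes [-1.0000e-03 -1.0000e-03  2.6052e+01]
```

View pics/z14.png

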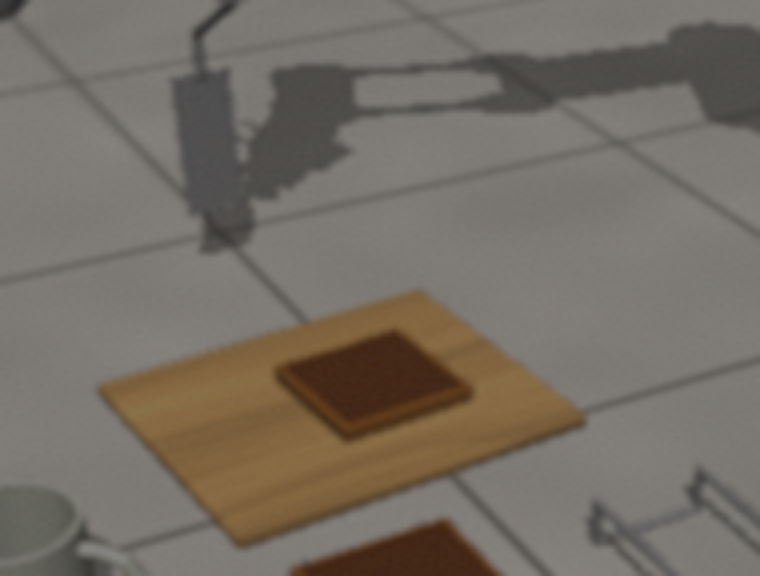

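View pics/c14.png

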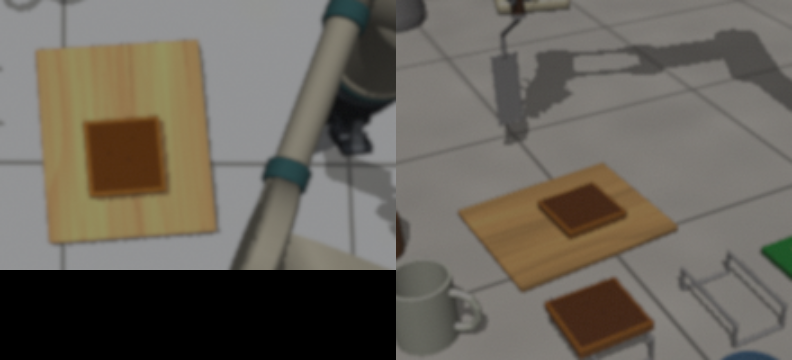

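```bash
python3 - <<'E'
from h import *
b=dict(np.load("s14.npz"))
P,im=cloud(b,228,112,258,165)
Q=P.reshape(-1,3)
m=(Q[:,2]>45)&(Q[:,2]<200)&(np.abs(Q[:,0]-560)<45)&(Q[:,1]>-330)&(Q[:,1]<-150);q=Q[m]
print(len(q))
for z0 in range(40,200,15):
    k=q[(q[:,2]>z0)&(q[:,2]<=z0+15)]
    if len(k): print(z0,len(k),np.median(k,0).round(1),k[:,0].min().round(0),k[:,0].max().round(0))
E
```

```text
575
55 27 [ 573.1 -258.5   66.5] 552.0 595.0
70 68 [ 575.9 -260.1   77.8] 550.0 597.0
85 69 [ 573.  -261.3   92.5] 551.0 595.0
100 67 [ 571.4 -262.8  107.3] 549.0 594.0
115 76 [ 572.1 -265.   123.2] 549.0 596.0
130 69 [ 572.9 -266.7  137.8] 548.0 594.0
145 70 [ 571.2 -267.9  152.2] 549.0 593.0
160 79 [ 572.5 -269.4  168.1] 547.0 594.0
175 43 [ 571.9 -270.3  179.6] 546.0 593.0
190 7 [ 570.  -267.8  193.5] 566.0 573.0
```

```bash
python3 -m creep '[[18,0,0,20,0],[18,0,0,20,0],[18,0,0,14,0],[18,0,0,12,0],[18,0,4,14,0],[18,0,12,14,0],[18,0,12,14,0],[18,0,12,14,0],[18,0,12,14,0],[18,0,12,14,0]]' 20
python3 chk.py 15;python3 - <<'E'
from h import *
b=dict(np.load("s15.npz"))
cv2.imwrite("pics/z15.png",cv2.resize(b["pixels"][80:240,160:350,::-1],None,fx=4,fy=3.6,interpolation=2))
E
```

```text
t: 23.95
eef_pos: [613.4, -292.9, 232.6]
orientation: [168.4, -8.4, 6.7]
force: [0.1, 0.6, 13.5]
gripper_width: 19.6
pos [ 613.4 -292.9  232.6] rpy [168.35  -8.35   6.74] F [ 0.1  0.6 13.5] w 19.6 t 23.95
tool dxyz [-38.6  68. ] 137.6 turn rad 0.118
tq [-0.202  0.076  0.026]
slice pts 1800 p2/50/98 [[506.1, -80.1, 22.0], [553.3, -31.3, 26.0], [602.9, 15.5, 30.0]] slopes [ 4.0000e-03 -3.0000e-03  2.6005e+01]
```

View pics/z15.png

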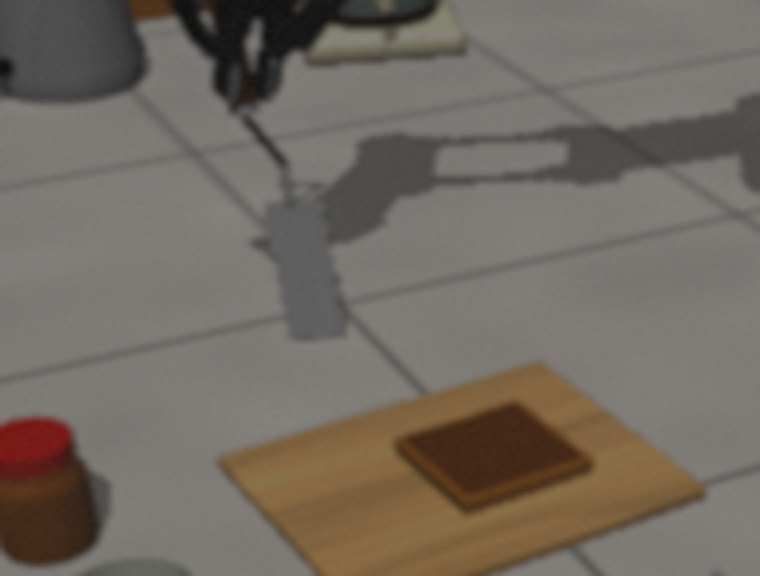

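```bash
python3 -m creep '[[18,-3,14,12,0],[18,-3,14,12,0],[18,-3,14,12,0],[18,-3,14,12,0],[18,-3,12,14,0],[18,-3,12,14,0],[18,0,0,0,0],[18,0,0,0,0],[18,0,0,0,0],[18,0,0,0,0]]' 20
python3 chk.py 16;python3 - <<'E'
from h import *
b=dict(np.load("s16.npz"))
cv2.imwrite("pics/z16.png",cv2.resize(b["pixels"][80:240,160:350,::-1],None,fx=4,fy=3.6,interpolation=2))
E
```

```text
t: 25.3
eef_pos: [624.7, -396.3, 183.9]
orientation: [167.2, -9.6, 7.1]
force: [-0.9, -0.4, -1.0]
gripper_width: 18.2
pos [ 624.7 -396.3  183.9] rpy [167.19  -9.58   7.11] F [-0.9 -0.4 -1. ] w 18.2 t 25.3
tool dxyz [-37.5 -36.2] 88.9 turn rad 0.124
tq [0.164 0.13  0.013]
slice pts 1800 p2/50/98 [[506.0, -80.1, 21.9], [553.2, -31.3, 26.1], [602.9, 15.5, 30.1]] slopes [-3.0000e-03 -2.0000e-03  2.6065e+01]
```

View pics/z16.png

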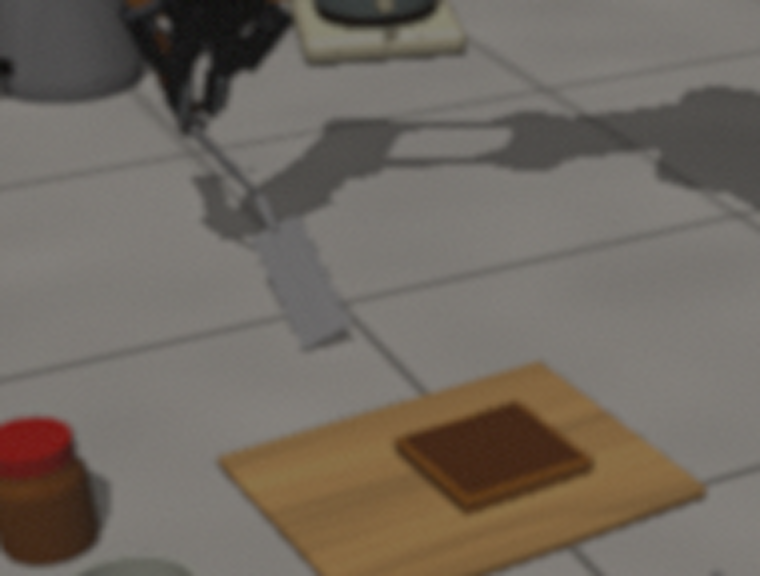

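```bash
python3 - <<'E'
from h import *
from bench import *
b=dict(np.load("s16.npz"))
P,im=cloud(b,205,110,255,182)
Q=P.reshape(-1,3);I=im.reshape(-1,3).astype(int)
m=(Q[:,2]>5)&(Q[:,2]<120)&(Q[:,1]>-360)&(Q[:,1]<-150)&(Q[:,0]<680)&(Q[:,0]>520);q=Q[m]
for y0 in range(-380,-180,15):
    k=q[(q[:,1]>y0)&(q[:,1]<=y0+15)]
    if len(k): print(y0,len(k),np.median(k,0).round(1),k[:,0].min().round(0),k[:,0].max().round(0),k[:,2].min().round(0),k[:,2].max().round(0))
w=camera("wrist");cv2.imwrite("pics/w16.png",w["pixels"][:,:,::-1])
E
```

```text
-365 36 [ 588.1 -354.3   67.5] 568.0 604.0 52.0 83.0
-350 75 [ 584.2 -341.9   63.6] 567.0 604.0 41.0 82.0
-335 61 [ 586.8 -325.8   53.2] 567.0 605.0 34.0 74.0
-320 67 [ 585.1 -312.    47.5] 566.0 605.0 27.0 66.0
-305 67 [ 584.8 -297.8   38.7] 567.0 605.0 18.0 54.0
-290 71 [ 587.6 -283.2   28.4] 568.0 606.0 11.0 47.0
-275 69 [ 586.1 -266.9   21.3] 568.0 605.0 6.0 43.0
-260 19 [ 576.5 -256.3   22.1] 568.0 588.0 12.0 31.0
```

View pics/w16.png

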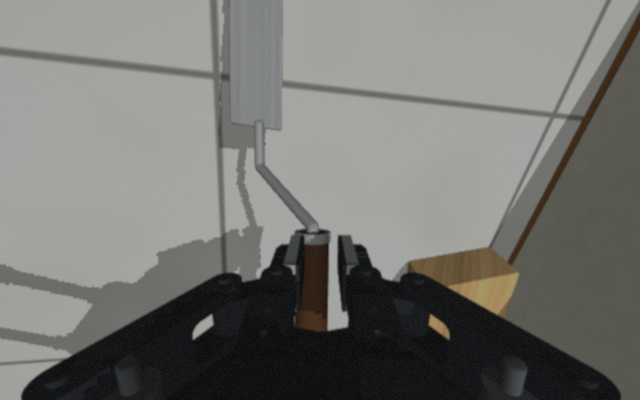

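```bash
python3 -m creep '[[18,0,0,10,0],[18,-6,0,12,0],[18,-14,-2,12,0],[18,-14,-2,11,0],[18,-14,-2,11,0],[18,-14,-2,11,0],[18,-14,-2,11,0],[18,0,0,0,0],[18,0,0,0,0],[18,0,0,0,0]]' 20
cat > bl.py <<'E'
import sys
from h import *
from bench import *
s=read_state();tool(s,(583,-365,95),0)
b=camera("scene");np.savez(f"s{sys.argv[1]}.npz",**b)
cv2.imwrite(f"pics/z{sys.argv[1]}.png",cv2.resize(b["pixels"][70:230,150:340,::-1],None,fx=3.6,fy=3.4,interpolation=2))
hsv=cv2.cvtColor(b["pixels"],cv2.COLOR_RGB2HSV)
P,im=cloud(b,150,90,300,200);S=hsv[90:200,150:300,1].reshape(-1)
Q=P.reshape(-1,3);t=s["eef_pos"]
m=(Q[:,2]>6)&(Q[:,2]<110)&(np.hypot(Q[:,0]-t[0],Q[:,1]-t[1])<290)&(Q[:,1]<-150)&(S<40)&(Q[:,1]>t[1]+60)&(np.abs(Q[:,0]-t[0])<110);q=Q[m]
if len(q)>60:
    for i in range(3):
        A=np.c_[q[:,:2]-q[:,:2].mean(0),np.ones(len(q))];f=np.linalg.lstsq(A,q[:,2],rcond=None)[0];r=np.abs(A@f-q[:,2]);q=q[r<max(4,np.median(r)*2.5)]
    print("blade n",len(q),"slopes x,y",f.round(3),"deg",np.degrees(np.arctan(f[:2])).round(1),"p2/98",np.percentile(q,[2,98],axis=0).round(0).tolist())
E
python3 bl.py 17
```

```text
t: 26.7
eef_pos: [562.4, -414.0, 88.9]
orientation: [167.0, -9.7, 7.1]
force: [0.4, 0.3, 0.9]
gripper_width: 18.2
pos [ 562.4 -414.    88.9] rpy [167.03  -9.67   7.13] F [0.4 0.3 0.9] w 18.2 t 26.7
tool dxyz [ 26.5 -46.1] -6.1 turn rad 0.124
```

View pics/z17.png

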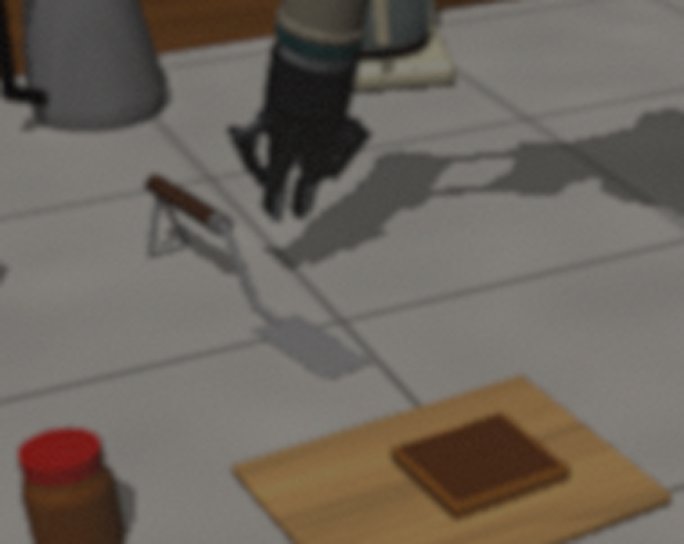

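```bash
python3 -m creep '[[18,-2,0,-6,0],[18,-4,0,-12,0],[18,-5,0,-20,0],[18,-5,0,-30,0],[18,0,0,-30,0],[18,0,0,-30,0],[18,0,0,-20,0],[18,0,0,0,0],[18,0,0,0,0],[18,0,0,0,0]]' 20
python3 bl.py 18; python3 - <<'E'
from h import *
from bench import *
a=camera("top");np.savez("t18.npz",**a);cv2.imwrite("pics/t18.png",a["pixels"][:,:,::-1])
b=camera("scene");c=b
P,im=cloud(b,190,100,270,190);Q=P.reshape(-1,3)
for z0,z1 in((2,8),(8,20),(40,90)):
    q=Q[(Q[:,2]>z0)&(Q[:,2]<z1)&(Q[:,1]<-150)];
    if len(q):print(z0,len(q),np.percentile(q,[2,50,98],axis=0).round(0).tolist())
for k,bx in(("slice",(300,100,420,250)),("done",(205,110,275,175))):
    P,im=cloud(a,*bx);Q=P.reshape(-1,3);I=im.reshape(-1,3).astype(int)
    q=Q[(Q[:,2]>19)&(Q[:,2]<70)&(I[:,0]-I[:,2]>15)]
    print(k,cv2.minAreaRect(q[:,:2].astype(np.float32)),np.median(q,0).round(1))
E
```

```text
t: 28.0
eef_pos: [514.7, -383.9, 243.0]
orientation: [166.6, -10.0, 7.2]
force: [-0.4, 0.9, -0.0]
gripper_width: 17.9
pos [ 514.7 -383.9  243. ] rpy [166.57 -10.04   7.24] F [-0.4  0.9 -0. ] w 17.9 t 28.0
tool dxyz [ 70.1 -10.2] 148.0 turn rad 0.126
2 969 [[321.0, -902.0, 2.0], [569.0, -418.0, 3.0], [709.0, -211.0, 6.0]]
8 43 [[540.0, -927.0, 8.0], [609.0, -547.0, 12.0], [663.0, -347.0, 19.0]]
40 220 [[611.0, -553.0, 43.0], [633.0, -472.0, 79.0], [652.0, -407.0, 87.0]]
slice ((553.292724609375, -17.131301879882812), (100.12876892089844, 129.7245330810547), 4.8395094871521) [553.4 -31.2  26. ]
done ((651.2467651367188, 224.91384887695312), (100.38381958007812, 106.81678771972656), 0.9597895741462708) [650.5 220.9  53.7]
```

View pics/t18.png

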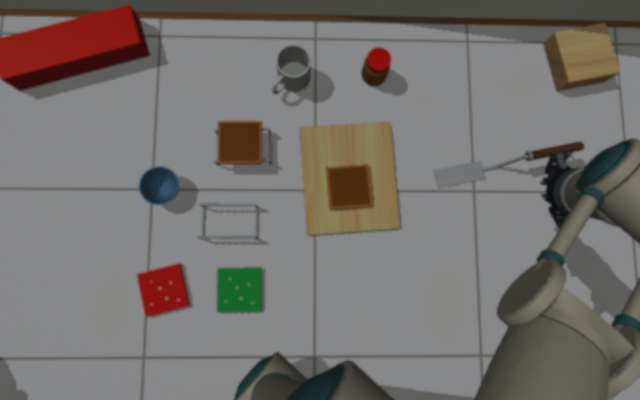

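View pics/z18.png

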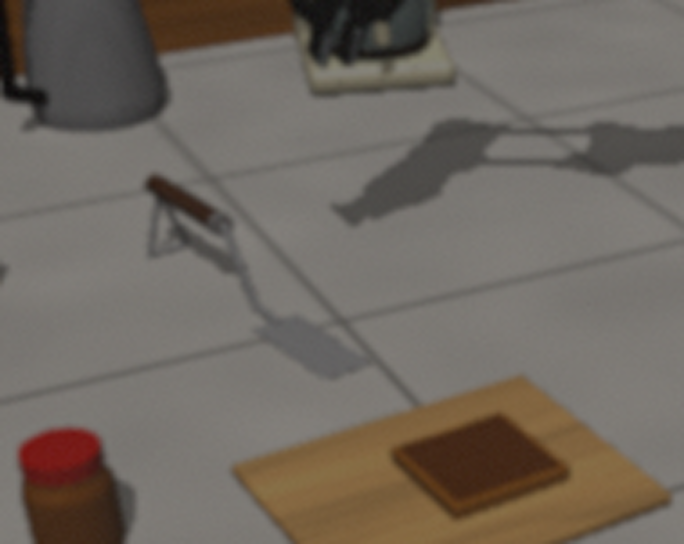

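```bash
python3 -c "
from bench import *
print(hand_in())"
```

```text
the job is handed in; nothing more can be done
None
```

The slice is turned and lying brown side up on the board. The spatula stands upright on bare table, released, and I handed in at about 28 s.

**How it went**
- I gripped the spatula across its handle and slid the blade under the pale slice along the rails. The slice was lifted with its centre around 100 mm up and carried pale side up.
- The moves could not tilt the tool, so I braced the blade tip and the slice's front edge against the board's near edge. I then pivoted the spatula in a 20 N grip until the slice toppled onto the board.
- I turned the spatula back level by pressing its tip on the table and dragging.

**What did not go as planned**
- During that drag the spatula rolled about 40° to one side and slipped out of the fingers. It came to rest on its own, standing upright, so I never set it down deliberately.
- Repeated pressing also left the tool tilted by about 10–13° at the end.

**Last checks**
- **Slice:** it lies flat with its top at 26 mm. Its centre is about (553, −31) against the board centre (579, −34), or 26 mm and 4 mm off along the board's x and y, wholly on the board. The outline fit gave 130 mm on one side because stray points got in, so I used the median of the surface points.
- **Spatula:** the handle top is at 86–87 mm, as expected when standing level. The blade looks flat on the table, but my automatic blade fit returned nothing, so that rests on the pictures.
- **Other slice:** it is still at about (651, 221), as at the start.
- **Gripper:** it is about 150 mm above the handle and touching nothing.

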